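# Mate a finned heat sink with the power unit's fixed fins

### The job

One of the two loose aluminium heat sinks has fins that fit between the fixed fins in the open front bay of the blue power unit. Set that one flat on the bay's tray, square in front of the fixed fins, its fins pointing at them but not yet between them, and let go of it; then push it from behind until its fins are fully home between the fixed ones and the sprung side balls have clicked into its notches. Leave the other heat sink, bottle and screwdriver where they are.

Things in the scene. Friction and masses are not known exactly. Their poses are not given: they have to be found in the camera images.
- unit: Blue power unit, fixed, 273 x 180 mm, 90 high over its strap handle; yaw varies. Origin: on the table under the middle of the front face of the fixed comb's back plate. Its open bay looks to its -x; the sink is pushed along its +x. Steel tray x -175..20, y -80..80, its top at z 5. Blue housing x 18..98, 75 high.
- fixed_tips (a point): Tip (x -49 in the unit's frame) of the middle one of the five fixed aluminium fins, at its top edge. Fins at unit y -40, -20, 0, 20, 40, each 8 mm thick (12 mm gaps), x 0 to rounded tips at -49, z 5..31. Two steel cheeks flank the bay, unit x -95..-47, |y| 54..70, z 5..31; each has a sprung ball (radius 8, x -67, z 19) reaching in to |y| 47.5.
- home (a point): Point on the tray (unit x -50, y 0, z 5), axes along the unit's: where the matching sink's origin is when fully home, its axes parallel to these. Its fin tips then touch the comb's back plate and the balls sit in its notches.
- sink: The matching aluminium heat sink (four fins), 0.34 to 0.55 kg, loose, 84 x 100 x 58 mm. Origin: under the middle of the front face of its block, on the underside; x along the fins, away from the block. Block x -34..0, y -50..50, z 0..28; side notches x -24.5..-9.5, 7 deep. Centre of mass near x -5.
- sink_tips (a point): Front of the matching sink's fins, mid-width at their top edge (sink x 50, y 0, z 26). Four fins at sink y -30, -10, 10, 30, each 8 mm thick with rounded tips, x 0..50, z 0..26: 2 mm clearance each side between the fixed fins.
- sink_rib (a point): Middle of the top edge of the matching sink's upright grip rib (sink x -8, z 58). The rib is 12 mm thick along x (x -14..-2), 60 mm wide along y, and stands from z 28 to 58: pinch it across its thickness from above.
- sink_rear (a point): Middle of the flat rear face of the matching sink's block (sink x -34, z 14), 100 wide, 28 high: push here, low. Getting past the balls takes about 6 to 15 N.
- other_sink: The heat sink that does not fit (three thicker fins, 12 mm thick, at y -32, 0, 32), about 0.45 kg; otherwise the same shape, size and origin as the matching one. Leave alone.
- ball_left (a joint): Sprung ball in the cheek at the unit's +y side: 0 = fully out, grows as it is pressed into the cheek (to 0.009 m). It is pressed in while the block's side passes and springs back near 0 when it has clicked into the notch.
- ball_right (a joint): The same at the unit's -y side.
- bottle: Small bottle, 38 mm diameter, 100 mm high, origin under its centre; leave alone.
- driver: Screwdriver, 200 mm long, 26 mm thick, lying on the table right of the unit, origin under its middle, handle to its -x; leave alone.

How it is judged:
On the way:
1. The matching sink stands flat on the tray in front of the fixed fins, facing them (within about 14 degrees and 15 mm of the middle), its fins not yet between them, and is let go (z of sink in the frame of unit between 0.002 and 0.008 m and angle between sink's own z axis and vertical below 0.06 rad and x of sink_tips in the frame of unit between -0.095 and -0.051 m and y of sink in the frame of unit between -0.015 and 0.015 m and angle between the x axis of sink and the x axis of unit, either way round below 0.25 rad and contact force between the fingers and sink below 0.2 N and linear speed of sink below 0.02 m/s), for 0.2 s.
At the end, for the whole second after the job is handed in: The matching sink lies flat on the tray (within 3 mm of height, 0.06 rad) with its fins fully between the fixed fins (within 3 mm of fully home, 4 mm sideways, 0.06 rad of square), both side balls sprung out again (within 1.5 mm) in its notches, at rest (z of sink in the frame of unit between 0.002 and 0.008 m and angle between sink's own z axis and vertical below 0.06 rad and x of sink in the frame of unit between -0.053 and -0.047 m and y of sink in the frame of unit between -0.004 and 0.004 m and angle between the x axis of sink and the x axis of unit, either way round below 0.06 rad and value of joint each of ball_left, ball_right below 0.0015 m and linear speed of sink below 0.01 m/s); the robot touches nothing.
It fails at once if the non-matching heat sink is moved more than 30 mm (distance of other_sink from where it was at the start of the episode above 0.03 m).
It fails at once if the bottle is moved more than 30 mm (distance of bottle from where it was at the start of the episode above 0.03 m).
It fails at once if the screwdriver is moved more than 30 mm (distance of driver from where it was at the start of the episode above 0.03 m).
It also fails if it takes over 61 s, if anything falls off the work surface, if the arm or the gripper's body presses on something with over 40 N, if the wrist force passes 120 N, or if a joint passes its speed limit or range.

### The arm

A 6-joint arm with a two-finger parallel gripper is mounted at the origin on the work surface. World frame = base frame: x ahead of the robot, y to its left, z up, the work surface at z = 0. Lengths are in m, angles in rad, forces in N, time in s.
With the tool pointing down it reaches from about 0.35 to 0.925 m from the base axis. Payload 6.4 kg.
Tool frame: the origin (TCP) lies midway between the tips of the shut fingers; the grasp point (between the pads) lies 19 mm behind it (tcp_to_grasp is the z of the grasp point in the tool frame, in m); z points along the fingers, y is the line along which they close (so a half turn about z gives the same grasp; the last joint's range is limited). The gripper opens to 94 mm and grips with 3 to 60 N. Pads are 16 mm wide; open, the fingers measure 119 mm over their backs; the gripper's body (75 mm by 177 mm) begins 78 mm behind the grasp point.
Start: joints at [-1.451, 0.245, 1.558, -0, 1.339, -0.174], TCP at [0.188, -0.622, 0.205] pointing down, gripper open.
Joint ranges: [-3.13, 3.13], [-1.02, 2.26], [0.13, 2.54], [-0.95, 4.09], [0.21, 2.88], [-2.74, 2.74]. Speed limits (rad/s): [2.57, 2.57, 3.14, 3.14, 3.14, 3.14].

### API

Orientations are given as a rotation vector (axis times angle).
In Python, from bench import * gives the robot as it stands.
- The arm moves only by the tool servo_tool, never from a script. Its argument "series" is a list of rows, each an object of numbers: "dx", "dy", "dz": the shift along the tool's x, y, z in m; "roll": the turn about the tool's z in rad; "fingers": the closure, from 0 (fully open) to 1 (shut). In form: [{"dx": .., "dy": .., "dz": .., "roll": .., "fingers": ..}, ...]. A call has 1 to 20 rows; each row is the pose to reach, as a shift and turn from the pose commanded when the call began, along the tool's axes at that moment; what a row does not reach only later rows make up. A row lasts 1/8 s, in which the tool goes at most 62.5 mm and 10.7 degrees, less where a joint would pass 70% of its speed; a pose out of reach is approached as far as the arm can. A call with a gripper value outside its range is refused whole. The fingers move at their own pace and stop on an object; "grip_force" is the grip in N (left out, the last holds). Time passes only in rows, so rows that repeat a pose let the fingers close. It gives the time, the measured TCP pose, the force, the opening and the grip force at its end, in the units of the state.
- sense(): the state, without advancing time (a new reading comes with each control period).
- read_camera(name): name is "scene" or "top"; returns the picture (420x560x3 uint8, red, green, blue); there is no depth.
- camera_model(name): a dict with "intrinsics" (3x3 intrinsics, pixels), "pose" (4x4, takes a point from camera to world coordinates). Camera axes: x right, y down, z forward; pixel columns grow to the right and rows downward; lengths in m; the calibration is good to about 2 mm. A picture is of the moment at which its call begins. camera_model takes no time and is no camera call.
- hand_in(): hands the job in; it is judged then, once.
Trained networks look in the newest picture that a camera, given by its name, has taken for a name from the list of things; names that differ only in an ending like _2 or _b are one class to them, and where a whole thing is asked for, a point or a joint stands for the part that bears it (a point fixed in the world has none). Each returns a list of dicts, best first, with "conf" (0 to 1); they miss things now and then, are a little off and sometimes report something else, mostly with a low value. They report only what shows in the picture. A call takes as long as a camera call.
- recognise(camera, target): "bbox" ([left, top, right, bottom] as shares, 0 to 1, of the picture: columns of its width, rows of its height, round what is visible of it).
The state is a dict: "t": time; "qpos": joint angles; "dq": joint speeds; "tau": joint torques, N m; "position": TCP position; "orientation": TCP orientation; "wrist_force": force on the tool from outside, world axes, zero at the start; "moment": the same for the moment, N m; "grip_width": finger opening in m; "grip_force": force on a finger pad.
Only numpy, scipy, OpenCV 4.12 (cv2) and the standard library are available. Lean on these libraries where they do the work, as an engineer would, in place of code of your own. Each camera call takes 0.05 s, during which the arm holds its last target. There are 200 camera calls.

## Working session

There is one attempt and no reset: what is moved stays moved. The work goes in short steps, Python scripts to look and compute and a tool call to move; the robot and the scene stay as the last step left them, time stands still between calls to the robot, and variables do not carry over. Pictures are saved under pics/ and viewed, at most 10 in all, crops included, and the job is handed in when it is done.

Besides the shell and the picture viewer there is one more tool, called after ">>>" by a JSON object that holds its "op" and its "data". servo_tool: Moves the arm, as the interface text tells. Its arguments: {"type":"object","properties":{"series":{"type":"array"},"grip_force":{"type":"number"}},"required":["series"]}

```bash
mkdir -p pics
python3 - <<'E'
from bench import *
import cv2,numpy as np
for c in ("top","scene"):
    im=read_camera(c); cv2.imwrite(f"pics/{c}0.png",cv2.cvtColor(im,cv2.COLOR_RGB2BGR))
    m=camera_model(c); print(c,np.round(m["intrinsics"],1).tolist(),np.round(m["pose"],3).tolist())
    for t in ("unit","sink","other_sink","sink_rib","sink_tips","fixed_tips","home","bottle","driver"):
        r=recognise(c,t)
        print(t,[(round(d["conf"],2),np.round(np.array(d["bbox"])*[560,420,560,420],1).tolist()) for d in r[:2]])
s=sense();print(s)
E
```

```text
top [[416.1, 0.0, 273.9], [0.0, 416.1, 212.4], [0.0, 0.0, 1.0]] [[-0.013, -0.987, 0.16, 0.444], [-1.0, 0.015, 0.013, -0.005], [-0.015, -0.16, -0.987, 1.109], [0.0, 0.0, 0.0, 1.0]]
unit [(0.97, [234.8, 167.4, 325.8, 286.8])]
sink [(0.95, [365.1, 236.3, 409.6, 278.9])]
other_sink [(0.65, [143.9, 240.6, 187.2, 285.1])]
sink_rib [(0.69, [365.5, 235.3, 411.5, 278.7])]
sink_tips [(0.63, [363.7, 234.7, 408.2, 276.7])]
fixed_tips [(0.86, [232.6, 165.9, 326.7, 289.2])]
home [(0.94, [231.8, 167.7, 326.0, 288.5])]
bottle [(0.68, [169.8, 161.8, 191.5, 180.9])]
driver [(0.69, [376.6, 164.4, 448.5, 178.6])]
scene [[439.6, 0.0, 278.2], [0.0, 439.6, 207.5], [0.0, 0.0, 1.0]] [[0.191, 0.525, -0.83, 1.419], [0.981, -0.116, 0.153, -0.15], [-0.016, -0.843, -0.537, 0.607], [0.0, 0.0, 0.0, 1.0]]
unit [(0.71, [220.3, 194.5, 337.8, 278.0])]
sink [(0.86, [129.7, 201.3, 180.4, 239.7])]
other_sink [(0.63, [360.2, 173.5, 407.2, 212.7])]
sink_rib [(0.76, [131.6, 200.8, 183.6, 240.2])]
sink_tips [(0.62, [133.7, 203.4, 182.9, 239.9])]
fixed_tips [(0.92, [220.7, 195.5, 337.2, 276.3])]
home [(0.82, [219.4, 193.2, 338.2, 273.9])]
bottle [(0.81, [399.1, 213.9, 420.3, 262.8])]
driver [(0.6, [52.3, 273.8, 163.8, 307.0])]
{'t': 1.0, 'qpos': array([-1.45112621e+00,  2.45126458e-01,  1.55784362e+00,  1.00262292e-05,
        1.33868881e+00, -1.74111743e-01]), 'dq': array([ 0.00036346,  0.00136178,  0.00044947, -0.0003232 , -0.0002303 ,
       -0.00102621]), 'tau': array([ 1.85839917e-04, -4.15834415e+01, -3.14883184e+01,  6.85474765e-02,
        2.88360659e-02, -3.47445123e-06]), 'position': array([ 0.18822321, -0.62214272,  0.20541483]), 'orientation': array([-3.10769586e+00, -4.59800493e-01, -1.81524053e-05]), 'wrist_force': array([-0.43719362, -0.05497389,  0.5978125 ]), 'moment': array([ 0.07134606, -0.05140996,  0.00699688]), 'grip_force': 0.0, 'grip_width': 0.09406235191822289}
```

Run:
```python
import cv2,numpy as np
t=cv2.imread("pics/top0.png")
a=cv2.resize(t[160:295,225:335],None,fx=4.4,fy=4.4,interpolation=cv2.INTER_CUBIC)
b=cv2.resize(t[225:295,360:415],None,fx=4.2,fy=4.2,interpolation=cv2.INTER_CUBIC)
c=cv2.resize(t[230:295,138:193],None,fx=4.4,fy=4.4,interpolation=cv2.INTER_CUBIC)
o=np.zeros((600,800,3),np.uint8);o[:a.shape[0],:a.shape[1]]=a;o[:b.shape[0],500:500+b.shape[1]]=b;o[300:300+c.shape[0],500:500+c.shape[1]]=c
cv2.imwrite("pics/m.png",o)
```

```text
(no output)
```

View pics/top0.png

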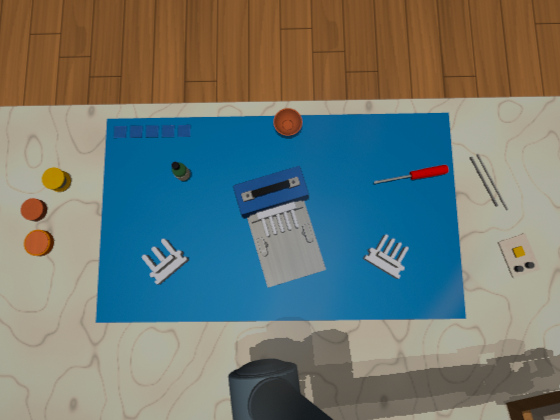

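View pics/m.png

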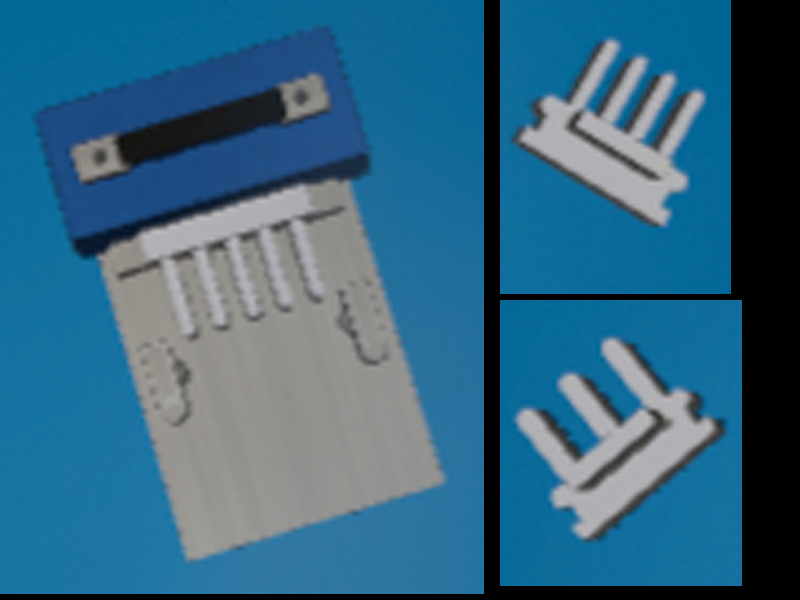

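```bash
cat > h.py <<'E'
from bench import *
import cv2,numpy as np
from scipy.optimize import least_squares
def proj(c,P):
    m=camera_model(c);T=np.linalg.inv(m["pose"]);q=(T[:3,:3]@np.atleast_2d(P).T+T[:3,3:]).T@np.array(m["intrinsics"]).T
    return q[:,:2]/q[:,2:]
def w(p,L,z=0):
    L=np.atleast_2d(L)/1000.;c,s=np.cos(p[2]),np.sin(p[2])
    return np.c_[p[0]+c*L[:,0]-s*L[:,1],p[1]+s*L[:,0]+c*L[:,1],L[:,2]+z]
def fit(cs,p0,z=0):
    f=lambda p:np.concatenate([(proj(c,w(p,L,z))-U).ravel() for c,L,U in cs])
    r=least_squares(f,p0,loss='soft_l1');return r.x,f(r.x).reshape(-1,2)
def box(x0,x1,y0,y1,z0,z1):
    return [[(x,y,z) for x,y in((x0,y0),(x1,y0),(x1,y1),(x0,y1))] for z in(z0,z1)]
sinkB=box(-34,0,-50,50,0,28)[1:]+box(-14,-2,-30,30,28,58)+[b for y in(-30,-10,10,30) for b in box(0,50,y-4,y+4,0,26)[1:]]
unitB=box(-175,20,-80,80,0,5)[1:]+box(18,98,-90,90,0,75)[1:]+[b for y in(-40,-20,0,20,40) for b in box(-49,0,y-4,y+4,5,31)[1:]]
def draw(im,c,p,B,k,o,z=0):
    for b in B:
        q=((proj(c,w(p,b,z))+.5-o)*k*16).astype(np.int32)
        cv2.polylines(im,[q],True,(0,0,255),1,cv2.LINE_AA,4)
E
python3 - <<'E'
from h import *
A=lambda l:np.array(l,float)/4.4+[225,160]-.5
B=lambda l:(np.array(l,float)-[500,0])/4.2+[360,225]-.5
UL=[(-175,80,5),(-175,-80,5),(98,90,75),(98,-90,75),(18,-90,75),(18,90,75)]+[(-49,y,31) for y in(40,20,0,-20,-40)]
UP=A([(188,560),(443,484),(36,113),(332,28),(369,158),(75,242),(190,335),(223,325),(254,317),(284,307),(318,298)])
pu,r=fit([("top",UL,UP)],[.55,0,.25]);print("unit",pu,np.round(r,1).tolist())
SL=[(50,y,26) for y in(30,10,-10,-30)]+[(-34,50,28),(-34,-50,28)]
SP=B([(612,40),(640,58),(669,75),(699,92),(517,135),(663,222)])
ps,r=fit([("top",SL,SP)],[.5,-.25,-.5]);print("sink",ps,np.round(r,1).tolist())
np.save("p.npy",[pu,ps])
t=cv2.imread("pics/top0.png");s=cv2.imread("pics/scene0.png")
o=np.zeros((600,800,3),np.uint8)
def put(im,c,x0,y0,ww,hh,k,X,Y):
    a=cv2.resize(im[y0:y0+hh,x0:x0+ww],None,fx=k,fy=k,interpolation=cv2.INTER_CUBIC)
    for p,b in((pu,unitB),(ps,sinkB)): draw(a,c,p,b,k,np.array([x0,y0]))
    o[Y:Y+a.shape[0],X:X+a.shape[1]]=a
put(t,"top",228,160,105,135,3,0,0)
put(t,"top",358,228,58,58,5,330,0)
put(s,"scene",215,185,130,100,3.4,340,295) if 0 else put(s,"scene",215,185,130,100,3,330,295)
put(s,"scene",120,190,70,60,2.6,630,0)if 0 else put(s,"scene",120,190,70,60,4,0,0) if 0 else None
put(s,"scene",125,195,62,50,2.7,625,0)if 0 else None
a=cv2.resize(s[195:247,125:190],None,fx=5,fy=5,interpolation=cv2.INTER_CUBIC)
draw(a,"scene",ps,sinkB,5,np.array([125,195])); a=cv2.resize(a,None,fx=.98,fy=.98)
o[405:405+min(195,a.shape[0]),0:a.shape[1]]=a[:195]
cv2.imwrite("pics/o.png",o)
E
```

```text
unit [0.614931   0.00094057 0.27317706] [[-0.4, 0.6], [0.1, 0.4], [-0.5, -0.5], [-0.2, -0.8], [0.6, -1.0], [-0.9, -0.1], [0.0, 0.3], [-0.1, 0.4], [0.2, 0.1], [0.7, 0.2], [0.4, 0.1]]
sink [ 0.50002506 -0.28115197 -0.571197  ] [[0.2, -0.1], [0.3, -0.4], [0.1, -0.4], [-0.2, -0.3], [0.1, 0.6], [-0.6, 0.7]]
```

View pics/o.png

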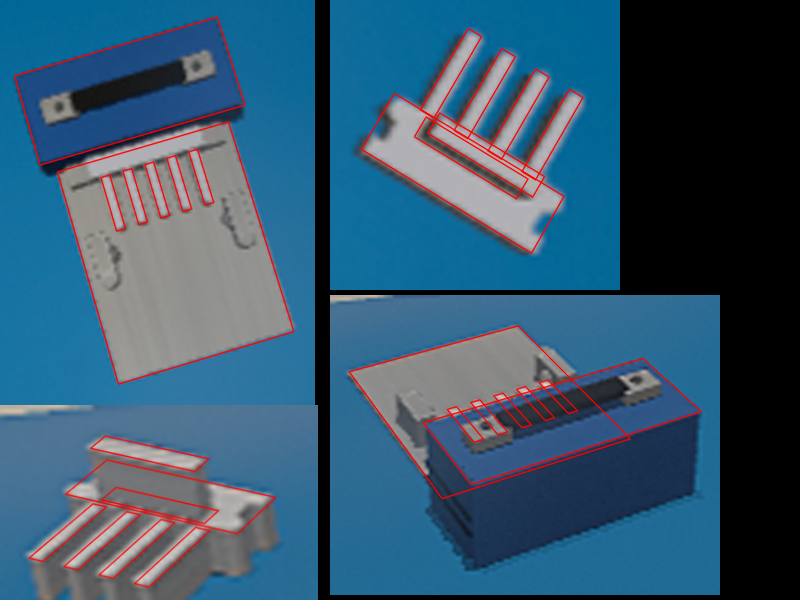

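```bash
cat >> h.py <<'E'
from scipy.spatial.transform import Rotation as Ro
def rel(pos,yaw):
    "tool-frame shift & roll so that TCP at pos and tool y along world yaw"
    s=sense();R=Ro.from_rotvec(s["orientation"]).as_matrix()
    d=R.T@(np.array(pos)-s["position"]);r=-(yaw-np.arctan2(R[1,1],R[0,1]));r=(r+np.pi/2)%np.pi-np.pi/2
    return np.round(d,4),round(float(r),4)
E
python3 - <<'E'
from h import *
pu,ps=np.load("p.npy");g=w(ps,[-8,0,0])[0];print(g,rel([g[0],g[1],.13],ps[2]),rel([g[0],g[1],.032],ps[2]))
E
```

```text
[ 0.49329502 -0.27682685  0.        ] (array([ 0.392 , -0.2422,  0.0754]), -0.7058) (array([ 0.392 , -0.2422,  0.1734]), -0.7058)
```

>>> {"op": "servo_tool", "data": {"series": [{"dx": 0.392,"dy": -0.242,"dz": 0.04,"roll": -0.706,"fingers": 0},{"dx": 0.392,"dy": -0.242,"dz": 0.04,"roll": -0.706,"fingers": 0},{"dx": 0.392,"dy": -0.242,"dz": 0.04,"roll": -0.706,"fingers": 0},{"dx": 0.392,"dy": -0.242,"dz": 0.04,"roll": -0.706,"fingers": 0},{"dx": 0.392,"dy": -0.242,"dz": 0.04,"roll": -0.706,"fingers": 0},{"dx": 0.392,"dy": -0.242,"dz": 0.04,"roll": -0.706,"fingers": 0},{"dx": 0.392,"dy": -0.242,"dz": 0.04,"roll": -0.706,"fingers": 0},{"dx": 0.392,"dy": -0.242,"dz": 0.04,"roll": -0.706,"fingers": 0},{"dx": 0.392,"dy": -0.242,"dz": 0.07,"roll": -0.706,"fingers": 0},{"dx": 0.392,"dy": -0.242,"dz": 0.075,"roll": -0.706,"fingers": 0},{"dx": 0.392,"dy": -0.242,"dz": 0.075,"roll": -0.706,"fingers": 0}], "grip_force": 35}}

```text
t: 2.38
position: [0.4932, -0.2772, 0.1306]
orientation: [-2.757, -1.505, 0.0]
wrist_force: [-0.5, 0.2, 0.7]
grip_width: 0.0938
grip_force: 0.0
```

Run:
```python
from h import *
pu,ps=np.load("p.npy");g=w(ps,[-8,0,0])[0];print(rel([g[0],g[1],.032],ps[2]),sense()["t"])
```

```text
(array([ 0.0004, -0.0001,  0.0986]), -0.0003) 2.375
```

>>> {"op": "servo_tool", "data": {"series": [{"dx": 0,"dy": 0,"dz": 0.05,"roll": 0,"fingers": 0},{"dx": 0,"dy": 0,"dz": 0.085,"roll": 0,"fingers": 0},{"dx": 0,"dy": 0,"dz": 0.098,"roll": 0,"fingers": 0},{"dx": 0,"dy": 0,"dz": 0.098,"roll": 0,"fingers": 0},{"dx": 0,"dy": 0,"dz": 0.098,"roll": 0,"fingers": 1},{"dx": 0,"dy": 0,"dz": 0.098,"roll": 0,"fingers": 1},{"dx": 0,"dy": 0,"dz": 0.098,"roll": 0,"fingers": 1},{"dx": 0,"dy": 0,"dz": 0.098,"roll": 0,"fingers": 1},{"dx": 0,"dy": 0,"dz": 0.098,"roll": 0,"fingers": 1},{"dx": 0,"dy": 0,"dz": 0.098,"roll": 0,"fingers": 1},{"dx": 0,"dy": 0,"dz": 0.098,"roll": 0,"fingers": 1},{"dx": 0,"dy": 0,"dz": 0.098,"roll": 0,"fingers": 1}]}}

```text
t: 3.88
position: [0.4933, -0.277, 0.0324]
orientation: [-2.757, -1.506, 0.0]
wrist_force: [-0.1, 0.9, 0.1]
grip_width: 0.0175
grip_force: 0.0
```

>>> {"op": "servo_tool", "data": {"series": [{"dx": 0,"dy": 0,"dz": 0,"roll": 0,"fingers": 1},{"dx": 0,"dy": 0,"dz": 0,"roll": 0,"fingers": 1},{"dx": 0,"dy": 0,"dz": 0,"roll": 0,"fingers": 1},{"dx": 0,"dy": 0,"dz": 0,"roll": 0,"fingers": 1},{"dx": 0,"dy": 0,"dz": -0.03,"roll": 0,"fingers": 1},{"dx": 0,"dy": 0,"dz": -0.06,"roll": 0,"fingers": 1},{"dx": 0,"dy": 0,"dz": -0.09,"roll": 0,"fingers": 1},{"dx": 0,"dy": 0,"dz": -0.09,"roll": 0,"fingers": 1},{"dx": 0,"dy": 0,"dz": -0.09,"roll": 0,"fingers": 1}]}}

```text
t: 5.0
position: [0.4922, -0.276, 0.1202]
orientation: [-2.754, -1.504, 0.002]
wrist_force: [-0.0, 0.3, -5.7]
grip_width: 0.0118
grip_force: 35.0
```

Run:
```python
from h import *
pu,ps=np.load("p.npy");g=w(pu,[-133,0,0])[0];print(g,rel([g[0],g[1],.1224],pu[2]),rel([g[0],g[1],.0384],pu[2]))
```

```text
[ 0.48686283 -0.03494177  0.        ] (array([ 0.2   , -0.1348, -0.0016]), -0.8442) (array([ 0.1999, -0.1345,  0.0824]), -0.8442)
```

>>> {"op": "servo_tool", "data": {"series": [{"dx": 0.05,"dy": -0.034,"dz": 0,"roll": -0.17,"fingers": 1},{"dx": 0.09,"dy": -0.061,"dz": 0,"roll": -0.34,"fingers": 1},{"dx": 0.13,"dy": -0.088,"dz": 0,"roll": -0.51,"fingers": 1},{"dx": 0.17,"dy": -0.115,"dz": 0,"roll": -0.68,"fingers": 1},{"dx": 0.2,"dy": -0.135,"dz": 0,"roll": -0.844,"fingers": 1},{"dx": 0.2,"dy": -0.135,"dz": 0,"roll": -0.844,"fingers": 1},{"dx": 0.2,"dy": -0.135,"dz": 0.03,"roll": -0.844,"fingers": 1},{"dx": 0.2,"dy": -0.135,"dz": 0.05,"roll": -0.844,"fingers": 1},{"dx": 0.2,"dy": -0.135,"dz": 0.06,"roll": -0.844,"fingers": 1},{"dx": 0.2,"dy": -0.135,"dz": 0.06,"roll": -0.844,"fingers": 1},{"dx": 0.2,"dy": -0.135,"dz": 0.06,"roll": -0.844,"fingers": 1}]}}

```text
t: 6.38
position: [0.4885, -0.0362, 0.0631]
orientation: [1.898, 2.502, 0.001]
wrist_force: [-0.5, 0.1, -5.8]
grip_width: 0.0113
grip_force: 35.0
```

Run:
```python
from h import *
pu,ps=np.load("p.npy");g=w(pu,[-133,0,0])[0];print(g,rel([g[0],g[1],.0374],pu[2]))
t=cv2.cvtColor(read_camera("top"),cv2.COLOR_RGB2BGR);s=cv2.cvtColor(read_camera("scene"),cv2.COLOR_RGB2BGR)
a=cv2.resize(t[160:300,220:340],None,fx=4,fy=4,interpolation=cv2.INTER_CUBIC)
b=cv2.resize(s[130:290,215:355],None,fx=2.2,fy=2.2,interpolation=cv2.INTER_CUBIC)
o=np.zeros((600,800,3),np.uint8);o[:560,:480]=a;o[:b.shape[0],490:490+b.shape[1]]=b;cv2.imwrite("pics/h1.png",o)
```

```text
[ 0.48686283 -0.03494177  0.        ] (array([ 0.0017, -0.0013,  0.0257]), -0.0008)
```

View pics/h1.png

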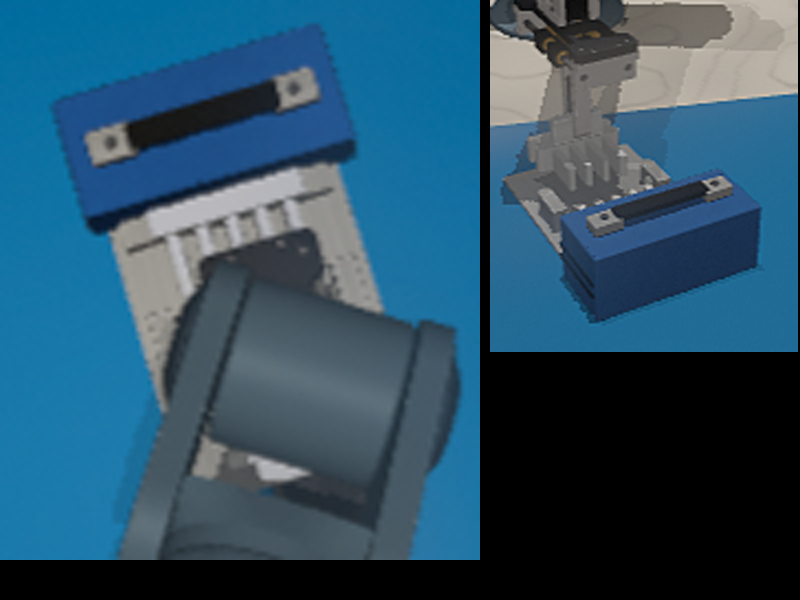

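>>> {"op": "servo_tool", "data": {"series": [{"dx": 0.0015,"dy": -0.0015,"dz": 0.012,"roll": 0,"fingers": 1},{"dx": 0.0015,"dy": -0.0015,"dz": 0.02,"roll": 0,"fingers": 1},{"dx": 0.0015,"dy": -0.0015,"dz": 0.0235,"roll": 0,"fingers": 1},{"dx": 0.0015,"dy": -0.0015,"dz": 0.0235,"roll": 0,"fingers": 1},{"dx": 0.0015,"dy": -0.0015,"dz": 0.0235,"roll": 0,"fingers": 1}]}}

```text
t: 7.1
position: [0.4863, -0.0348, 0.0391]
orientation: [1.898, 2.503, 0.0]
wrist_force: [-0.1, -0.5, -4.6]
grip_width: 0.012
grip_force: 35.0
```

>>> {"op": "servo_tool", "data": {"series": [{"dx": 0,"dy": 0,"dz": 0.001,"roll": 0,"fingers": 1},{"dx": 0,"dy": 0,"dz": 0.002,"roll": 0,"fingers": 1},{"dx": 0,"dy": 0,"dz": 0.0025,"roll": 0,"fingers": 1},{"dx": 0,"dy": 0,"dz": 0.0025,"roll": 0,"fingers": 1}]}}

```text
t: 7.6
position: [0.4865, -0.0351, 0.0376]
orientation: [1.898, 2.503, -0.0]
wrist_force: [-3.7, -0.3, 5.8]
grip_width: 0.0115
grip_force: 35.0
```

>>> {"op": "servo_tool", "data": {"series": [{"dx": 0,"dy": 0,"dz": -0.0005,"roll": 0,"fingers": 0},{"dx": 0,"dy": 0,"dz": -0.0005,"roll": 0,"fingers": 0},{"dx": 0,"dy": 0,"dz": -0.0005,"roll": 0,"fingers": 0},{"dx": 0,"dy": 0,"dz": -0.0005,"roll": 0,"fingers": 0},{"dx": 0,"dy": 0,"dz": -0.0005,"roll": 0,"fingers": 0},{"dx": 0,"dy": 0,"dz": -0.03,"roll": 0,"fingers": 0},{"dx": 0,"dy": 0,"dz": -0.07,"roll": 0,"fingers": 0},{"dx": 0,"dy": 0,"dz": -0.12,"roll": 0,"fingers": 0},{"dx": -0.05,"dy": -0.02,"dz": -0.12,"roll": 0.17,"fingers": 0.47},{"dx": -0.1,"dy": -0.04,"dz": -0.12,"roll": 0.35,"fingers": 0.47},{"dx": -0.15,"dy": -0.06,"dz": -0.12,"roll": 0.53,"fingers": 0.47},{"dx": -0.2,"dy": -0.08,"dz": -0.12,"roll": 0.71,"fingers": 0.47},{"dx": -0.25,"dy": -0.1,"dz": -0.12,"roll": 0.89,"fingers": 0.47},{"dx": -0.3,"dy": -0.1,"dz": -0.12,"roll": 1.07,"fingers": 0.47},{"dx": -0.3,"dy": -0.1,"dz": -0.12,"roll": 1.25,"fingers": 0.47},{"dx": -0.3,"dy": -0.1,"dz": -0.12,"roll": 1.43,"fingers": 0.47},{"dx": -0.3,"dy": -0.1,"dz": -0.12,"roll": 1.571,"fingers": 0.47},{"dx": -0.3,"dy": -0.1,"dz": -0.12,"roll": 1.571,"fingers": 0.47}]}}

```text
t: 9.85
position: [0.4705, -0.3506, 0.1563]
orientation: [-3.112, -0.43, 0.0]
wrist_force: [0.5, -0.8, -0.3]
grip_width: 0.0497
grip_force: 0.0
```

Run:
```python
from h import *
pu,ps=np.load("p.npy");g=w(pu,[-125,0,0])[0]
t=cv2.cvtColor(read_camera("top"),cv2.COLOR_RGB2BGR);s=cv2.cvtColor(read_camera("scene"),cv2.COLOR_RGB2BGR)
cv2.imwrite("pics/t2r.png",t);cv2.imwrite("pics/s2r.png",s)
o=np.array([235,205]);a=cv2.resize(t[205:295,235:335],None,fx=6.5,fy=6.5,interpolation=cv2.INTER_CUBIC)
draw(a,"top",[g[0],g[1],pu[2]],sinkB[:3],6.5,o,.005);draw(a,"top",pu,unitB[:1],6.5,o)
cv2.imwrite("pics/t2.png",a)
```

```text
(no output)
```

View pics/t2.png

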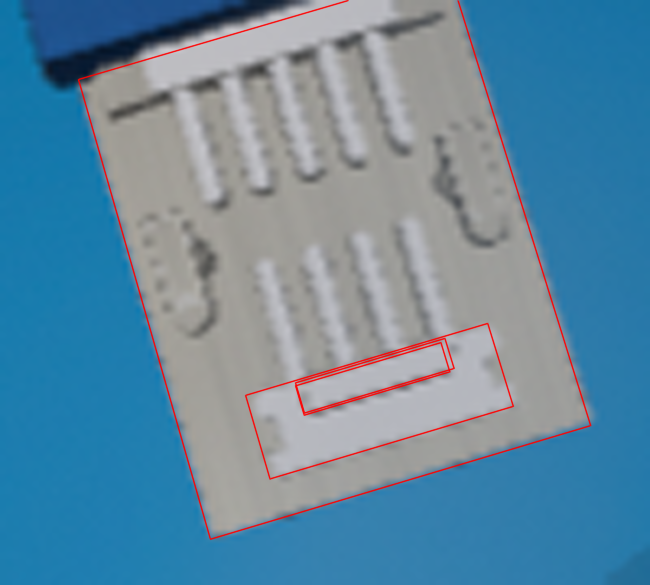

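```bash
cat > m.py <<'E'
from h import *
from scipy.signal import find_peaks
def prof(t,pu,x,z=31,h=62):
    ys=np.arange(-h,h+.1,.5);g=0
    for dx in np.arange(-12,13,2.):
        q=proj("top",w(pu,[(x+dx,y,z) for y in ys])).astype(np.float32)
        g=g+cv2.remap(t,q[None,:,0],q[None,:,1],cv2.INTER_CUBIC)[0]
    return ys,g/13
def peaks(t,pu,x,n):
    ys,g=prof(t,pu,x);i,_=find_peaks(g,distance=24,prominence=5)
    i=i[np.argsort(-g[i])][:n] if len(i)>n else i
    out=[]
    for k in sorted(i):
        s=slice(max(0,k-14),k+15);ww=np.clip(g[s]-(g[s].min()+.5*np.ptp(g[s])),0,None);out.append((ys[s]*ww).sum()/ww.sum())
    return np.round(out,1)
E
python3 - <<'E'
from m import *
pu,_=np.load("p.npy");t=cv2.imread("pics/t2r.png")[:,:,2].astype(np.float32)
for x in(-20,-30): print(x,peaks(t,pu,x,5))
for x in(-105,-90): print(x,peaks(t,pu,x,4))
print(np.round(prof(t,pu,-25)[1][::4]).astype(int).tolist());print(np.round(prof(t,pu,-98)[1][::4]).astype(int).tolist())
E
```

```text
-20 [-41.2 -20.5  -0.3  19.9  40.2]
-30 [-41.  -20.7  -0.4  19.8  40.1]
-105 [-32.9 -12.7   7.8  28.1]
-90 [-33.1 -12.5   7.9  28. ]
[154, 153, 152, 153, 152, 153, 155, 155, 157, 165, 179, 184, 170, 139, 123, 143, 154, 153, 155, 165, 179, 186, 172, 146, 137, 154, 158, 153, 152, 161, 180, 187, 174, 152, 143, 156, 161, 156, 153, 162, 182, 189, 179, 162, 152, 156, 158, 151, 143, 155, 183, 191, 182, 167, 156, 159, 162, 162, 161, 160, 161, 161, 161]
[150, 147, 146, 143, 140, 147, 157, 157, 157, 158, 160, 157, 156, 164, 177, 183, 170, 142, 129, 148, 158, 156, 156, 164, 177, 183, 170, 145, 133, 148, 155, 154, 151, 158, 177, 185, 174, 154, 146, 155, 160, 155, 148, 154, 178, 187, 177, 160, 151, 154, 157, 159, 161, 161, 160, 160, 156, 149, 145, 148, 148, 152, 155]
```

Run:
```python
from m import *
pu,_=np.load("p.npy");im=cv2.imread("pics/t2r.png");t=im[:,:,2].astype(np.float32)
for x in(-14,-18,-22,-26,-30,-34): print(x,peaks(t,pu,x,5).mean().round(2),end=' ')
print()
for x in(-112,-108,-104,-100,-96,-92,-88): print(x,peaks(t,pu,x,4).mean().round(2),end=' ')
print()
for x in(-160,-140,-120,-100,-80,-60,-40,-20):
    ys,g=prof(t,pu,x,5,100);d=np.gradient(cv2.GaussianBlur(g[None],(0,0),3)[0])
    r=[]
    for m,sg in((ys<-70,1),(ys>70,-1)):
        e=np.where(m,np.clip(sg*d,0,None),0)**2;r.append((e*ys).sum()/e.sum())
    print(x,np.round(r,2),round(sum(r)/2,2))
# sink rear & tips along x
```

```text
-14 -0.32 -18 -0.36 -22 -0.36 -26 -0.38 -30 -0.44 -34 -0.52 
-112 -2.5 -108 -2.47 -104 -2.42 -100 -2.43 -96 -2.4 -92 -2.4 -88 -2.43 
-160 [-81.5   79.29] -1.1
-140 [-81.32  79.29] -1.02
-120 [-81.16  79.53] -0.81
-100 [-81.14  79.6 ] -0.77
-80 [-80.91  79.76] -0.58
-60 [-80.91  80.  ] -0.46
-40 [-80.87  80.04] -0.41
-20 [-80.58  80.28] -0.15
```

Run:
```python
from h import *
pu,ps=np.load("p.npy");pu=np.r_[w(pu,[0,-.25,0])[0][:2],pu[2]+.0066];np.save("pu.npy",pu)
g=w(pu,[-195,-1.5,0])[0];print(pu,g,rel([g[0],g[1],.12],pu[2]+np.pi/2),rel([g[0],g[1],.014],pu[2]+np.pi/2))
```

```text
[0.61499845 0.00069984 0.27977706] [ 0.42799484 -0.0545894   0.        ] (array([ 0.0394, -0.2963,  0.0364]), -0.0047) (array([ 0.0394, -0.2963,  0.1424]), -0.0047)
```

>>> {"op": "servo_tool", "data": {"series": [{"dx": 0.0394,"dy": -0.06,"dz": 0,"roll": -0.005,"fingers": 0.47},{"dx": 0.0394,"dy": -0.12,"dz": 0,"roll": -0.005,"fingers": 0.47},{"dx": 0.0394,"dy": -0.18,"dz": 0,"roll": -0.005,"fingers": 0.47},{"dx": 0.0394,"dy": -0.24,"dz": 0,"roll": -0.005,"fingers": 0.47},{"dx": 0.0394,"dy": -0.2963,"dz": 0.02,"roll": -0.005,"fingers": 0.47},{"dx": 0.0394,"dy": -0.2963,"dz": 0.03,"roll": -0.005,"fingers": 0.47},{"dx": 0.0394,"dy": -0.2963,"dz": 0.06,"roll": -0.005,"fingers": 0.47},{"dx": 0.0394,"dy": -0.2963,"dz": 0.11,"roll": -0.005,"fingers": 0.47},{"dx": 0.0394,"dy": -0.2963,"dz": 0.135,"roll": -0.005,"fingers": 0.47},{"dx": 0.0394,"dy": -0.2963,"dz": 0.142,"roll": -0.005,"fingers": 0.47},{"dx": 0.0394,"dy": -0.2963,"dz": 0.142,"roll": -0.005,"fingers": 0.47}]}}

```text
t: 11.32
position: [0.4293, -0.0553, 0.0149]
orientation: [3.111, 0.435, 0.001]
wrist_force: [0.2, -0.3, -0.2]
grip_width: 0.05
grip_force: 0.0
```

Run:
```python
from h import *
pu=np.load("pu.npy")
for l in((-195,-1.5),(-178,-1.5),(-140,0),(-90,0)):
    g=w(pu,[*l,0])[0];print(l,rel([g[0],g[1],.014],pu[2]+np.pi/2))
```

```text
(-195, -1.5) (array([-0.0011, -0.001 ,  0.0009]), -0.0021)
(-178, -1.5) (array([ 0.0159, -0.0011,  0.0009]), -0.0021)
(-140, 0) (array([ 0.0539, -0.0027,  0.0009]), -0.0021)
(-90, 0) (array([ 0.1039, -0.0028,  0.0009]), -0.0021)
```

>>> {"op": "servo_tool", "data": {"series": [{"dx": 0.006,"dy": -0.001,"dz": 0,"roll": -0.002,"fingers": 0.47},{"dx": 0.012,"dy": -0.001,"dz": 0,"roll": -0.002,"fingers": 0.47},{"dx": 0.016,"dy": -0.001,"dz": 0,"roll": -0.002,"fingers": 0.47},{"dx": 0.02,"dy": -0.001,"dz": 0,"roll": -0.002,"fingers": 0.47},{"dx": 0.024,"dy": -0.0013,"dz": 0,"roll": -0.002,"fingers": 0.47},{"dx": 0.028,"dy": -0.0016,"dz": 0,"roll": -0.002,"fingers": 0.47},{"dx": 0.032,"dy": -0.0019,"dz": 0,"roll": -0.002,"fingers": 0.47},{"dx": 0.036,"dy": -0.0023,"dz": 0,"roll": -0.002,"fingers": 0.47},{"dx": 0.04,"dy": -0.0027,"dz": 0,"roll": -0.002,"fingers": 0.47},{"dx": 0.04,"dy": -0.0027,"dz": 0,"roll": -0.002,"fingers": 0.47},{"dx": 0.04,"dy": -0.0027,"dz": 0,"roll": -0.002,"fingers": 0.47}]}}

```text
t: 12.7
position: [0.4661, -0.0409, 0.0143]
orientation: [-3.111, -0.438, 0.001]
wrist_force: [-2.3, -0.2, 1.6]
grip_width: 0.0497
grip_force: 1.2
```

Run:
```python
from m import *
pu=np.load("pu.npy");im=cv2.cvtColor(read_camera("top"),cv2.COLOR_RGB2BGR);cv2.imwrite("pics/t3.png",cv2.resize(im[195:305,235:345],None,fx=4,fy=4,interpolation=cv2.INTER_CUBIC))
t=im[:,:,2].astype(np.float32)
for x in(-20,-28): print(x,peaks(t,pu,x,5))
for x in(-84,-76,-70): print(x,peaks(t,pu,x,4))
```

```text
-20 [-40.8 -20.1   0.1  20.3  40.5]
-28 [-40.5 -20.2   0.1  20.3  40.6]
-84 [-30.5  55.6]
-76 [-30.3 -12.2  30.7  46.4]
-70 [-30.2 -10.1  30.7  44.5]
```

View pics/t3.png

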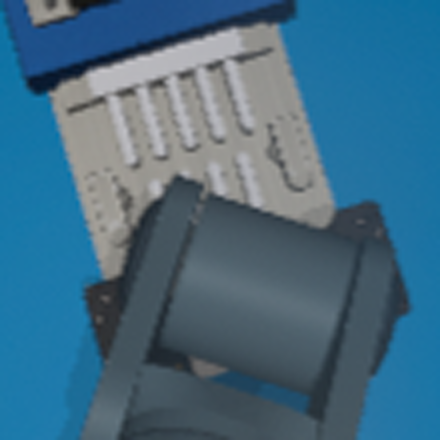

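>>> {"op": "servo_tool", "data": {"series": [{"dx": 0.004,"dy": 0,"dz": 0,"roll": 0,"fingers": 0.47},{"dx": 0.008,"dy": 0,"dz": 0,"roll": 0,"fingers": 0.47},{"dx": 0.012,"dy": 0,"dz": 0,"roll": 0,"fingers": 0.47},{"dx": 0.016,"dy": 0,"dz": 0,"roll": 0,"fingers": 0.47},{"dx": 0.02,"dy": 0,"dz": 0,"roll": 0,"fingers": 0.47},{"dx": 0.024,"dy": 0,"dz": 0,"roll": 0,"fingers": 0.47},{"dx": 0.028,"dy": 0,"dz": 0,"roll": 0,"fingers": 0.47},{"dx": 0.03,"dy": 0,"dz": 0,"roll": 0,"fingers": 0.47},{"dx": 0.03,"dy": 0,"dz": 0,"roll": 0,"fingers": 0.47}]}}

```text
t: 13.88
position: [0.4957, -0.0328, 0.0146]
orientation: [3.111, 0.438, 0.001]
wrist_force: [-0.7, 0.3, -0.5]
grip_width: 0.0497
grip_force: 0.5
```

>>> {"op": "servo_tool", "data": {"series": [{"dx": 0.004,"dy": 0,"dz": 0,"roll": 0,"fingers": 0.47},{"dx": 0.008,"dy": 0,"dz": 0,"roll": 0,"fingers": 0.47},{"dx": 0.012,"dy": 0,"dz": 0,"roll": 0,"fingers": 0.47},{"dx": 0.016,"dy": 0,"dz": 0,"roll": 0,"fingers": 0.47},{"dx": 0.02,"dy": 0,"dz": 0,"roll": 0,"fingers": 0.47},{"dx": 0.024,"dy": 0,"dz": 0,"roll": 0,"fingers": 0.47},{"dx": 0.024,"dy": 0,"dz": 0,"roll": 0,"fingers": 0.47}]}}

```text
t: 14.75
position: [0.5192, -0.026, 0.0147]
orientation: [3.111, 0.438, 0.003]
wrist_force: [-1.4, -0.1, -1.1]
grip_width: 0.05
grip_force: 0.5
```

Run:
```python
from h import *
pu=np.load("pu.npy");g=w(pu,[-90,0,0])[0];print(rel([g[0],g[1],.014],pu[2]+np.pi/2))
```

```text
(array([0.0094, 0.0007, 0.0007]), -0.0001)
```

>>> {"op": "servo_tool", "data": {"series": [{"dx": 0.003,"dy": 0,"dz": 0,"roll": 0,"fingers": 0.47},{"dx": 0.006,"dy": 0,"dz": 0,"roll": 0,"fingers": 0.47},{"dx": 0.008,"dy": 0,"dz": 0,"roll": 0,"fingers": 0.47},{"dx": 0.008,"dy": 0,"dz": 0,"roll": 0,"fingers": 0.47}]}}

```text
t: 15.25
position: [0.5256, -0.0241, 0.0145]
orientation: [3.111, 0.439, -0.003]
wrist_force: [-7.1, -2.8, 3.9]
grip_width: 0.0497
grip_force: 3.4
```

>>> {"op": "servo_tool", "data": {"series": [{"dx": 0.002,"dy": 0,"dz": 0,"roll": 0,"fingers": 0.47},{"dx": 0.003,"dy": 0,"dz": 0,"roll": 0,"fingers": 0.47},{"dx": 0.004,"dy": 0,"dz": 0,"roll": 0,"fingers": 0.47},{"dx": 0.004,"dy": 0,"dz": 0,"roll": 0,"fingers": 0.47}]}}

```text
t: 15.75
position: [0.5256, -0.024, 0.0144]
orientation: [3.11, 0.44, -0.019]
wrist_force: [-20.5, -7.2, 18.4]
grip_width: 0.0501
grip_force: 11.4
```

Run:
```python
from h import *
pu=np.load("pu.npy");g=w(pu,[-90,0,0])[0];print(rel([g[0],g[1],.014],pu[2]+np.pi/2),sense()["wrist_force"])
s=cv2.cvtColor(read_camera("scene"),cv2.COLOR_RGB2BGR)
cv2.imwrite("pics/s4.png",cv2.resize(s[150:290,215:355],None,fx=4,fy=4,interpolation=cv2.INTER_CUBIC))
```

```text
(array([0.0027, 0.001 , 0.0003]), 0.0016) [-20.51748556  -7.20330994  18.36688851]
```

>>> {"op": "servo_tool", "data": {"series": [{"dx": -0.01,"dy": 0,"dz": 0,"roll": 0,"fingers": 0.47},{"dx": -0.04,"dy": 0,"dz": 0,"roll": 0,"fingers": 0.47},{"dx": -0.07,"dy": 0,"dz": -0.01,"roll": 0,"fingers": 0.47},{"dx": -0.08,"dy": 0,"dz": -0.06,"roll": 0,"fingers": 0.47},{"dx": -0.08,"dy": 0,"dz": -0.12,"roll": 0,"fingers": 0.47},{"dx": -0.08,"dy": 0.06,"dz": -0.15,"roll": 0,"fingers": 0.47},{"dx": -0.08,"dy": 0.12,"dz": -0.15,"roll": 0,"fingers": 0.47},{"dx": -0.08,"dy": 0.18,"dz": -0.15,"roll": 0,"fingers": 0.47},{"dx": -0.08,"dy": 0.24,"dz": -0.15,"roll": 0,"fingers": 0.47},{"dx": -0.08,"dy": 0.3,"dz": -0.15,"roll": 0,"fingers": 0.47},{"dx": -0.08,"dy": 0.3,"dz": -0.15,"roll": 0,"fingers": 0.47},{"dx": -0.08,"dy": 0.3,"dz": -0.15,"roll": 0,"fingers": 0.47}]}}

```text
t: 17.3
position: [0.5361, -0.3328, 0.1642]
orientation: [-3.111, -0.438, -0.001]
wrist_force: [-0.2, 1.1, -0.7]
grip_width: 0.0499
grip_force: 0.0
```

Run:
```python
from m import *
pu=np.load("pu.npy");im=cv2.cvtColor(read_camera("top"),cv2.COLOR_RGB2BGR)
o=np.array([235,195]);a=cv2.resize(im[195:290,235:335],None,fx=6,fy=6,interpolation=cv2.INTER_CUBIC)
g=w(pu,[-50,0,0])[0];draw(a,"top",[g[0],g[1],pu[2]],sinkB[:1],6,o,.005)
cv2.imwrite("pics/t5.png",a)
```

```text
(no output)
```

View pics/t5.png

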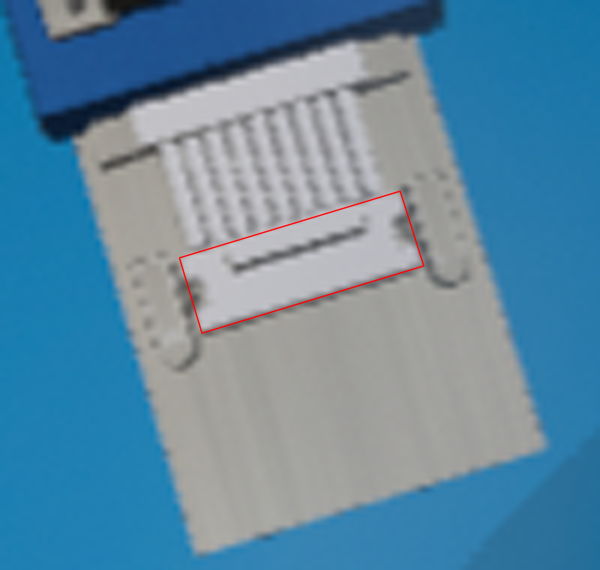

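The block lies on the home outline: its rear edge runs from about (203,332) to (423,266), its fins reach the back plate, and both balls sit in the notches at about (195,292) and (403,228).

```bash
python3 -c "
from bench import *
print(hand_in())"
```

```text
the job is handed in; nothing more can be done
None
```

The matching four-fin sink was set on the tray, let go and pushed fully home. The last top-camera picture shows both balls in its notches. The job is handed in (about 17 s used); no verdict was returned.

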